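# Pump a bench clamp onto a mower muffler and keep the squeeze

### The arm

A 7-joint arm with a two-finger parallel gripper is mounted at the origin on the work surface. World frame = base frame: x ahead of the robot, y to its left, z up, the work surface at z = 0. Lengths are in m, angles in rad, forces in N, time in s.
With the tool pointing down it reaches from about 0.4 to 0.85 m from the base axis. Payload 4.5 kg.
Tool frame: the origin (TCP) lies midway between the tips of the shut fingers; the grasp point (between the pads) lies 19 mm behind it; z points along the fingers, y is the line along which they close (so a half turn about z gives the same grasp; the last joint's range is limited). The gripper opens to 85 mm and grips with 20 to 120 N. Pads are 22 mm wide; open, the fingers measure 114 mm over their backs; the gripper's body (76 mm by 85 mm) begins 54 mm behind the grasp point. The pads swing forward as they close: fully open they stand 13 mm farther back than shut.
Start: joints at [1.246, 0.689, -0.195, 1.565, 0.157, 0.902, -0.215], TCP at [0.219, -0.585, 0.231] pointing down, gripper open.
Joint ranges: [-3.01, 3.01], [-0.46, 2.08], [-1.47, 1.51], [0.13, 2.56], [-1, 4.14], [0.04, 2.09], [-2.66, 2.66]. Speed limits (rad/s): [2.57, 2.57, 3.14, 3.14, 3.14, 3.14, 3.14].

### API

Orientations are given as a unit quaternion [w, x, y, z].
In Python, from workcell import manip gives the robot as it stands.
- The arm moves only by the shell command python3 -m inch 'ROWS' [FORCE]. ROWS is text: rows parted by semicolons, each of 7 numbers parted by spaces: the turn, a rotation vector about the tool's x, y, z in degrees, then the shift along the tool's x, y, z in m, then the closure, from -1 (fully open) to 1 (shut), so that 0 is half open. A call has 1 to 20 rows; each row shifts and turns the commanded pose from where the row before left it, along the tool's axes as they then stand; what a row does not reach is not made up. A row lasts 1/10 s, in which the tool goes at most 50 mm and 8.59 degrees, less where a joint would pass 70% of its speed; a pose out of reach is approached as far as the arm can. A call is refused whole if a number of a shift passes 0.05 or a number of a turn 8.59, either way. A call with a gripper value outside its range is refused whole. The fingers move at their own pace and stop on an object; FORCE is the grip in N (left out, the last holds). Time passes only in rows, so rows that do not move let the fingers close. It gives the time, the measured TCP pose, the force, the opening and the grip force at its end, in the units of the state.
- manip.get_state(): the state, without advancing time (a new reading comes with each control period).
- manip.get_image(name): name is "side" or "top"; returns the picture (400x640x3 uint8, red, green, blue); there is no depth.
- manip.camera_params(name): a dict with "fx", "fy", "cx", "cy" (pixels), "position" and "orientation" of the camera in the world. Camera axes: x right, y down, z forward; pixel columns grow to the right and rows downward; lengths in m; the calibration is good to about 2 mm. A picture is of the moment at which its call begins. camera_params takes no time and is no camera call.
- manip.job_done(): hands the job in; it is judged then, once.
The state is a dict: "t": time; "q": joint angles; "dq": joint speeds; "joint_torque": joint torques, N m; "eef_pos": TCP position; "orientation": TCP orientation; "force": force on the tool from outside, world axes, zero at the start; "torque": the same for the moment, N m; "opening": finger opening in m; "finger_force": force on a finger pad.
Only numpy, scipy, OpenCV 4.12 (cv2) and the standard library are available. Lean on these libraries where they do the work, as an engineer would, in place of code of your own. Each camera call takes 0.05 s, during which the arm holds its last target. There are 200 camera calls.

### The job

Clamp the rusty muffler in the bench's one-hand bar clamp so its joint face can be scraped: slide the transport-lock knob outward to its end stop to free the trigger, then pump the trigger against the grip post until the spring pad has pushed the muffler against the fixed jaw and gives by about 3 mm. The squeeze fades when the trigger is let go, so finish while still holding the trigger squeezed. Squeeze gently, since more than about 8 mm of spring will crush the thin sheet metal; move the jaw by the trigger only, do not touch the muffler or the moving jaw, and leave the loose bolts and the choke lever where they lie.

Things in the scene. Friction and masses are not known exactly. Their poses are not given: they have to be found in the camera images.
- clamp: bar clamp screwed to the bench, base 400 x 90 x 12 mm. Origin on the bench, mid-width; z up; x along the bar from grip to moving jaw; y to the lock knob's side. In mm: black grip post x -130 to -114, y -14 to 14, top z 145; fixed jaw's face x -15; fir rests' top z 42. Only post and trigger rise above z 97. Bar tail may slide out to x -205 at z below 40
- grip_top (a point): top of the grip post, middle of its outer face (the face turned away from the trigger); axes as the clamp's
- trigger_travel (a joint): trigger travel, m: 0 released, 0.019 fully squeezed towards the post (clamp -x). A 4 to 5 N spring returns it. Its ratchet (7 mm teeth) draws the jaw along when squeezed and slips back when let go: a full pump closes the jaw 14 mm; it catches after at most 7 mm of squeeze. Locked, it moves only about 1 to 2 mm
- trigger: grey trigger paddle, 8 mm thick (clamp x), 26 mm wide, z 84 to 140 mm, on a thinner stem. The fingers pinch it and the grip post together from above: over both outer faces 46 mm released (clamp x -130 to -84), 27 mm fully squeezed (x -130 to -103). Origin below its middle, at bench height
- trigger_front (a point): top of the trigger paddle, middle of the face turned away from the grip post
- lock_travel (a joint): transport lock, m: 0 locked to 0.025 free, at its end stop; slides along clamp +y (outward, away from the trigger), with 2.5 N of friction, stays where it is left
- lock_knob (a point): middle of the top of the black upright lock knob, 16 mm (clamp x) by 18 mm (clamp y), z 32 to 84 mm; at clamp x -103, y 70 when locked, 95 when free. It stands on a bar and track 35 mm high or lower
- jaw_travel (a joint): travel of bar and moving jaw in m, grows as the jaw closes towards the fixed jaw (clamp -x); friction 4 N holds it where it is. The pad's face is at clamp x = 0.115 m minus this, plus pad_spring
- jaw: bar with the grey moving jaw at its far end (jaw 15 x 50 mm, top at z 88 mm, its pad-side face at clamp x 147 mm minus the jaw travel); origin at bench height, at clamp x, y = minus the jaw travel, 0
- pad_spring (a joint): how far the spring pad is pressed into its jaw, m, 0 to 0.015; 4 N for each mm, so it shows the clamping force
- pad: black spring pad on the moving jaw, 12 mm thick, 46 mm wide, z 47 to 85 mm; origin in its face, on the bench's height
- fixed_jaw: grey fixed jaw, 60 mm wide; origin 7.5 mm behind its face, at z 42 mm
- muffler: loose rusted sheet-steel box muffler, 70 mm along clamp x, 90 mm along y, 55 mm high, stands on the fir rests a few mm off the fixed jaw; origin in the centre of its underside; about 0.4 kg
- bolt0: zinc head bolt lying on the bench, 88 mm long, origin under its middle; leave alone
- bolt1: another such bolt; leave alone
- bolt2: another such bolt; leave alone
- choke_lever: green plastic choke lever, 80 mm long, on the bench; leave alone
Not all that is in view belongs to the job. What is shaped like the muffler but purple or white is not meant.

How it is judged:
On the way, in this order (a step that is already met when the one before it is completed fails the run):
1. the lock knob is at its end stop (within 2 mm) (value of joint lock_travel above 0.023 m), for 0.2 s.
2. the trigger has carried the pad against the muffler, touching with more than 4 N (contact force between pad and muffler above 4 N and contact force between the fingers and trigger above 3 N), for 0.2 s.
At the end, for the whole second after the job is handed in: Fingers still squeeze the trigger (over 5 N, drawn over 2 mm); lock within 3 mm of its end stop; muffler upright (0.1 rad), pinched between spring pad (6 to 40 N, 1.5 to 10 mm of spring) and fixed jaw (over 4 N); jaw at rest (value of joint lock_travel above 0.022 m and contact force between pad and muffler between 6 and 40 N and contact force between fixed_jaw and muffler above 4 N and contact force between the fingers and trigger above 5 N and value of joint trigger_travel above 0.002 m and velocity of joint jaw_travel between -0.005 and 0.005 m/s and angle between muffler's own z axis and vertical below 0.1 rad); the arm keeps its last pose, push and grip.
It fails at once if the muffler is crushed (more than 40 N from the pad) (contact force between pad and muffler above 40 N).
It fails at once if the robot touches the muffler or moves the jaw by hand (more than 2 N) (contact force between any of the fingers, the arm and muffler above 2 N or contact force between any of the fingers, the arm and jaw above 2 N).
It fails at once if a loose bolt or the choke lever is moved by more than 15 mm (distance of any of bolt0, bolt1, bolt2, choke_lever from where it was at the start of the episode above 0.015 m).
It also fails if it takes over 61 s, if anything falls off the work surface, if the arm or the gripper's body presses on something with over 40 N, if the wrist force passes 120 N, or if a joint passes its speed limit or range.

## Working session

There is one attempt and no reset: what is moved stays moved. The work goes in short steps, Python scripts to look and compute and a shell command to move; the robot and the scene stay as the last step left them, time stands still between calls to the robot, and variables do not carry over. Pictures are saved under pics/ and viewed, at most 10 in all, crops included, and the job is handed in when it is done.

```bash
ls; mkdir -p pics; python3 - <<'E'
from workcell import manip
import cv2
for n in("top","side"):
    cv2.imwrite(f"pics/{n}0.png",manip.get_image(n)[:,:,::-1]); print(n,manip.camera_params(n))
s=manip.get_state();print(s)
E
```

```text
pics
top {'fx': 417.34912078021375, 'fy': 417.34912078021375, 'cx': 316.78264583015755, 'cy': 203.7897294650697, 'position': array([ 0.49250842, -0.1470416 ,  1.14220028]), 'orientation': array([-0.02834653,  0.70947805, -0.7039502 ,  0.01707298])}
side {'fx': 446.05620631525727, 'fy': 446.05620631525727, 'cx': 316.89031099938705, 'cy': 197.92068102213892, 'position': array([ 0.48387134, -1.07724157,  0.67995672]), 'orientation': array([-0.48404311,  0.87399166, -0.04005063,  0.01538793])}
{'t': 0.1, 'q': array([ 1.24580485,  0.68991345, -0.19449781,  1.56622745,  0.15727802,
        0.90250412, -0.21506454]), 'dq': array([-0.00043145, -0.00170241, -0.00036259, -0.00213753, -0.00065367,
       -0.00066441,  0.00099199]), 'joint_torque': array([-3.65811029e-03, -5.40598905e+01, -1.27094116e+00, -1.58983397e+01,
        9.51022434e-03,  4.50195206e-03, -1.76791684e-05]), 'eef_pos': array([ 0.2192128 , -0.58467695,  0.23055871]), 'orientation': array([-8.06870862e-04,  9.83944268e-01,  1.78474041e-01, -2.05970891e-04]), 'force': array([ 0.48164926,  0.42048344, -0.38144461]), 'torque': array([ 0.00983477, -0.00441084, -0.00965703]), 'finger_force': 0.0, 'opening': 0.08545675583499938}
```

View pics/top0.png

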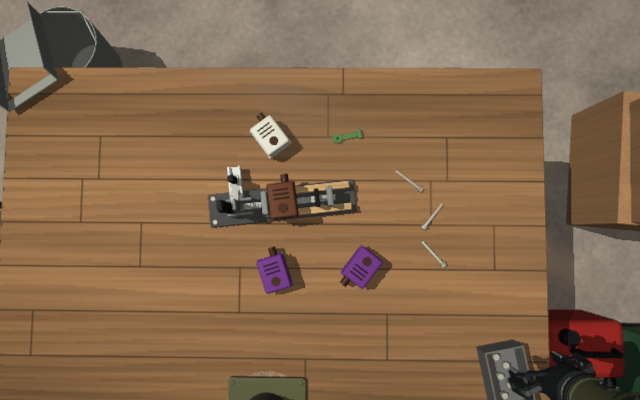

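View pics/side0.png

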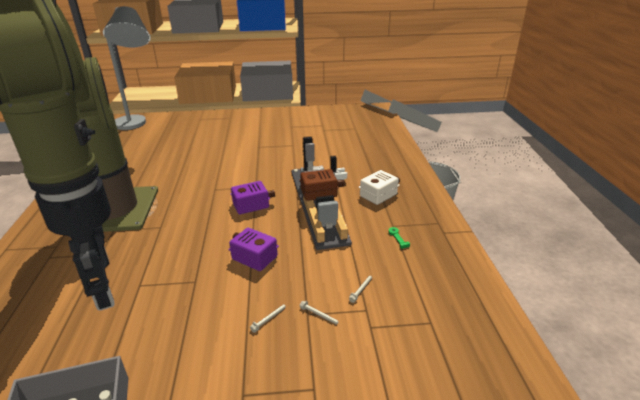

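The top view shows the clamp at about (285,200), with the grip at (227,206), the lock knob at (234,180) and the moving jaw on the right. The bolts are at (410,180), (432,215) and (434,253), and the lever at (348,136). The side view shows the post at (308,150) and the knob at (333,163). I'll enlarge both next.

```bash
python3 - <<'E'
import cv2
a=cv2.imread("pics/top0.png")[155:235,200:365]; b=cv2.imread("pics/side0.png")[130:255,280:360]
cv2.imwrite("pics/topc.png",cv2.resize(a,None,fx=4.8,fy=4.8,interpolation=2))
cv2.imwrite("pics/sidec.png",cv2.resize(b,None,fx=4.8,fy=4.8,interpolation=2))
E
```

```text
(no output)
```

View pics/topc.png

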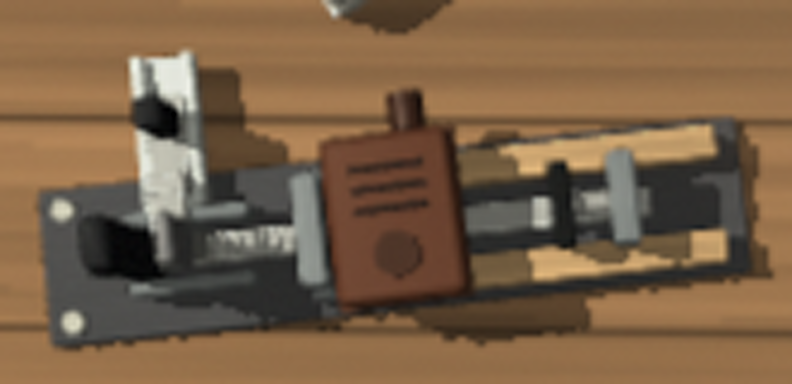

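View pics/sidec.png

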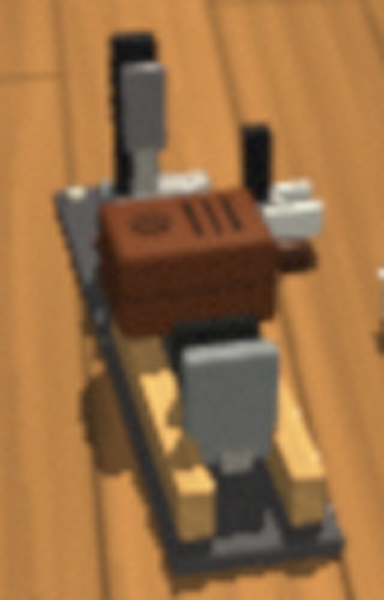

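Full-size top crop: the post top is centred at about crop (97,244), the trigger top at (165,238) and the knob top at (148,114), with base corners at (40,190), (52,347), (768,275) and (737,118). In the side crop the post top is at (134,38), the trigger front top edge at (145,68) and the knob top at (257,128). Now I'll triangulate these points and fit the clamp pose.

```bash
cat > h.py <<'E'
from workcell import manip
import numpy as np
from scipy.spatial.transform import Rotation as R
from scipy.optimize import least_squares as LS
C={n:manip.camera_params(n) for n in("top","side")}
def proj(n,p):
    c=C[n];w,x,y,z=c["orientation"]
    v=R.from_quat([x,y,z,w]).inv().apply(np.atleast_2d(p)-c["position"])
    return v[:,:2]/v[:,2:]*[c["fx"],c["fy"]]+[c["cx"],c["cy"]]
def t(u,v):return np.array([200+(u+.5)/4.8-.5,155+(v+.5)/4.8-.5])
def s(u,v):return np.array([280+(u+.5)/4.8-.5,130+(v+.5)/4.8-.5])
def tri(a,b):
    return LS(lambda p:np.r_[proj("top",p)[0]-a,proj("side",p)[0]-b],[.4,0,.1])
def toW(m,p):
    c,sn=np.cos(p[2]),np.sin(p[2]);m=np.atleast_2d(m)
    return np.c_[p[0]+c*m[:,0]-sn*m[:,1],p[1]+sn*m[:,0]+c*m[:,1],m[:,2]]
E
python3 - <<'E'
from h import *
np.set_printoptions(precision=4,suppress=True)
P=dict(post=(t(97,244),s(134,38)),knob=(t(148,114),s(257,128)),trig=(t(171,238),s(145,68)))
for k,v in P.items(): r=tri(*v);print(k,r.x,r.cost)
M=[[-.122,0,.145],[-.103,.07,.084],[-.084,0,.140]]
T=np.array([v[0] for v in P.values()]);S=np.array([v[1] for v in P.values()])
B=np.array([t(40,190),t(52,347),t(768,275),t(737,118)])
def f(p):
    x=p[3];b=[[x,.045,.012],[x,-.045,.012],[x+.4,-.045,.012],[x+.4,.045,.012]]
    return np.r_[proj("top",toW(M,p))-T,proj("side",toW(M,p))-S,proj("top",toW(b,p))-B].ravel()
r=LS(f,[.45,-.05,-1.5,-.2],loss="soft_l1");print(r.x,np.degrees(r.x[2]));print(f(r.x).reshape(-1,2))
print(toW(M,r.x))
st=manip.get_state();w,x,y,z=st["orientation"];print(R.from_quat([x,y,z,w]).as_matrix())
E
```

```text
post [0.5509 0.1019 0.1458] 3.0704458039040015e-05
knob [0.624 0.091 0.087] 0.009918548306470532
trig [0.5546 0.0655 0.1428] 0.009537816923067228
[ 0.5647 -0.0179 -1.4607 -0.1826] -83.69292904000027
[[-0.52   -0.1543]
 [-0.2061  0.4587]
 [ 0.2035 -0.3895]
 [ 0.1031  0.0323]
 [-0.5124  0.7711]
 [ 0.2329  0.892 ]
 [ 0.0217 -0.0462]
 [ 0.322   0.1001]
 [-2.1711  0.0446]
 [ 0.7162 -0.1282]]
[[0.5513 0.1034 0.145 ]
 [0.623  0.0922 0.084 ]
 [0.5555 0.0656 0.14  ]]
[[ 0.9363  0.3512 -0.0007]
 [ 0.3512 -0.9363  0.0015]
 [-0.0001 -0.0017 -1.    ]]
```

```bash
python3 -m inch '0 0 3.57 0 0 0 -1;0 0 3.57 0 0 0 -1;0 0 3.57 0 0 0 -1;0 0 3.57 0 0 0 -1;0 0 0 .0238 -.0314 0 -1;0 0 0 .0238 -.0314 0 -1;0 0 0 .0238 -.0314 0 -1;0 0 0 .0238 -.0314 0 -1;0 0 0 .0238 -.0314 0 -1;0 0 0 .0238 -.0314 0 -1;0 0 0 .0238 -.0314 0 -1;0 0 0 .0238 -.0314 0 -1;0 0 0 .0238 -.0314 0 -1;0 0 0 .0238 -.0314 0 -1;0 0 0 .0238 -.0314 0 -1;0 0 0 .0238 -.0314 0 -1;0 0 0 .0238 -.0314 0 -1;0 0 0 .0238 -.0314 0 -1;0 0 0 .0238 -.0314 0 -1;0 0 0 .0238 -.0314 0 -1' 20
python3 -m inch '0 0 0 .0238 -.0314 0 -1;0 0 0 .0238 -.0314 0 -1;0 0 0 .0238 -.0314 0 -1;0 0 0 .0238 -.0314 0 -1;0 0 0 0 0 0 -1;0 0 0 0 0 0 -1'
cat > st.py <<'E'
from h import *
np.set_printoptions(precision=4,suppress=True)
CL=np.array([.5647,-.0179]);a=-1.4607
s_=manip.get_state();w,x,y,z=s_["orientation"];m=R.from_quat([x,y,z,w]).as_matrix()
d=s_["eef_pos"][:2]-CL;cx=np.array([np.cos(a),np.sin(a)]);cy=np.array([-cx[1],cx[0]])
print("t",s_["t"],"clamp xyz mm",1000*np.array([d@cx,d@cy,s_["eef_pos"][2]]),"yaw err deg",np.degrees(np.arctan2(m[1,1],m[0,1])-a),"tilt",m[:2,2],"open",s_["opening"],"ff",s_["finger_force"],"F",s_["force"])
E
python3 st.py
```

```text
t: 2.1
eef_pos: [0.5434, -0.0427, 0.231]
orientation: [0.0, 0.998, 0.055, -0.0]
force: [0.7, -0.2, -0.3]
opening: 0.0852
finger_force: 0.0
t: 2.7
eef_pos: [0.6236, 0.0922, 0.2305]
orientation: [0.0, 0.998, 0.056, -0.001]
force: [0.1, -0.6, 0.1]
opening: 0.0852
finger_force: 0.0
t 2.7 clamp xyz mm [-102.9341   70.6254  230.4974] yaw err deg 0.10043278295866974 tilt [-0.0013 -0.0002] open 0.08520634272420445 ff 0.0 F [ 0.0891 -0.6116  0.0661]
```

```bash
python3 -m inch '0 0 0 0 0 .025 -1;0 0 0 0 0 .025 -1;0 0 0 0 0 .025 -1;0 0 0 0 0 .025 -1;0 0 0 0 0 .025 -1;0 0 0 0 0 .025 -1;0 0 0 0 0 .025 -1;0 0 0 0 0 0 -1;0 0 0 0 0 0 -1'
python3 st.py; python3 - <<'E'
from workcell import manip
import cv2,numpy as np
a=cv2.resize(manip.get_image("top")[130:240,190:320,::-1],None,fx=4,fy=4,interpolation=2)
b=cv2.resize(manip.get_image("side")[90:200,265:355,::-1],None,fx=3,fy=4,interpolation=2)
cv2.imwrite("pics/k1.png",np.hstack([a,b]))
E
```

```text
t: 3.6
eef_pos: [0.6236, 0.0896, 0.0565]
orientation: [0.001, 0.999, 0.054, -0.0]
force: [0.5, -0.1, 1.4]
opening: 0.0854
finger_force: 0.0
t 3.6 clamp xyz mm [-100.3485   70.3967   56.5169] yaw err deg -0.11913296957039872 tilt [-0.0008 -0.0011] open 0.08535151973406938 ff 0.0 F [ 0.5069 -0.0736  1.4214]
```

View pics/k1.png

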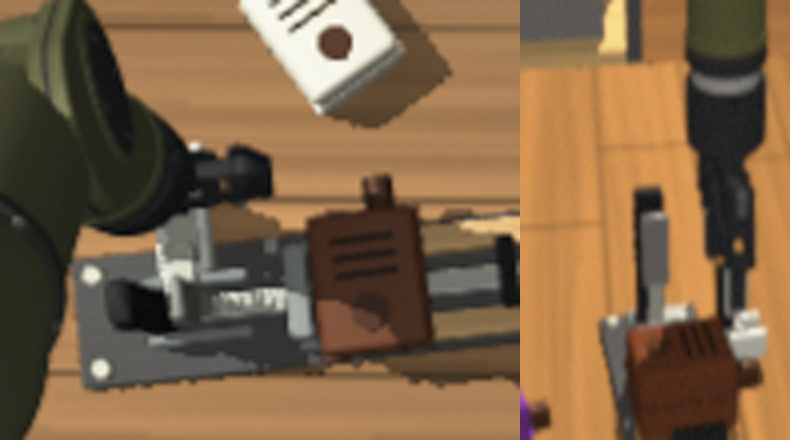

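The fingers straddle the knob: in the top half they are at (200,190), and in the side view the knob is under the finger at (735,290). Next I'll centre, close and slide.

```bash
python3 -m inch '0 0 0 0 -.0025 0 0.5;0 0 0 0 0 0 1;0 0 0 0 0 0 1;0 0 0 0 0 0 1;0 0 0 0 0 0 1;0 0 0 0 0 0 1;0 0 0 0 0 0 1;0 0 0 0 0 0 1' 25
python3 st.py
```

```text
t: 4.5
eef_pos: [0.6238, 0.093, 0.0566]
orientation: [0.0, 0.999, 0.055, 0.0]
force: [-0.7, -2.2, 5.0]
opening: 0.0157
finger_force: 29.7
t 4.5 clamp xyz mm [-103.6825   70.9593   56.5709] yaw err deg -0.0452772181462544 tilt [ 0.0003 -0.0007] open 0.01571735251574725 ff 29.709747433662415 F [-0.6947 -2.1883  5.0274]
```

```bash
python3 -m inch '0 0 0 .004 0 0 1;0 0 0 .004 0 0 1;0 0 0 .004 0 0 1;0 0 0 .004 0 0 1;0 0 0 .004 0 0 1;0 0 0 .003 0 0 1;0 0 0 .002 0 0 1;0 0 0 .002 0 0 1;0 0 0 0 0 0 1;0 0 0 0 0 0 1'
python3 st.py
```

```text
t: 5.5
eef_pos: [0.6467, 0.0956, 0.0565]
orientation: [0.001, 0.998, 0.055, -0.004]
force: [-9.3, -3.1, 13.5]
opening: 0.0157
finger_force: 31.0
t 5.5 clamp xyz mm [-103.7831   93.9324   56.5297] yaw err deg -0.03785946860557865 tilt [-0.008  -0.0019] open 0.01574795430469925 ff 30.957809686660767 F [-9.3357 -3.0686 13.5452]
```

```bash
python3 -m inch '0 0 0 .002 0 0 1;0 0 0 .002 0 0 1;0 0 0 0 0 0 1;0 0 0 0 0 0 1;0 0 0 0 0 0 1;0 0 0 0 0 0 1'
python3 st.py
```

```text
t: 6.1
eef_pos: [0.647, 0.0956, 0.0565]
orientation: [0.001, 0.998, 0.055, -0.008]
force: [-16.2, -3.1, 19.0]
opening: 0.0153
finger_force: 31.9
t 6.1 clamp xyz mm [-103.7682   94.2572   56.4914] yaw err deg -0.030896499912922534 tilt [-0.0155 -0.0032] open 0.015318580189945037 ff 31.886504888534546 F [-16.2304  -3.1003  19.044 ]
```

```bash
python3 -m inch '0 0 0 0 0 0 -1;0 0 0 0 0 0 -1;0 0 0 0 0 0 -1;0 0 0 0 0 0 -1;0 0 0 0 0 -.03 -1;0 0 0 0 0 -.03 -1;0 0 0 0 0 -.03 -1;0 0 0 0 0 -.03 -1;0 0 0 0 0 -.03 -1;0 0 0 0 0 0 -1;0 0 0 0 0 0 -1'
python3 st.py; python3 - <<'E'
from workcell import manip
import cv2,numpy as np
a=cv2.resize(manip.get_image("top")[130:240,190:320,::-1],None,fx=4,fy=4,interpolation=2)
b=cv2.resize(manip.get_image("side")[90:200,265:355,::-1],None,fx=3,fy=4,interpolation=2)
cv2.imwrite("pics/k2.png",np.hstack([a,b]))
E
```

```text
t: 7.2
eef_pos: [0.6549, 0.0971, 0.2068]
orientation: [-0.0, 0.999, 0.055, 0.001]
force: [-0.3, 0.5, -1.2]
opening: 0.0854
finger_force: 0.0
t 7.2 clamp xyz mm [-104.4058  102.3401  206.8123] yaw err deg -0.03235819752152567 tilt [0.0015 0.0004] open 0.0854079427795511 ff 0.0 F [-0.2733  0.4924 -1.2446]
```

View pics/k2.png

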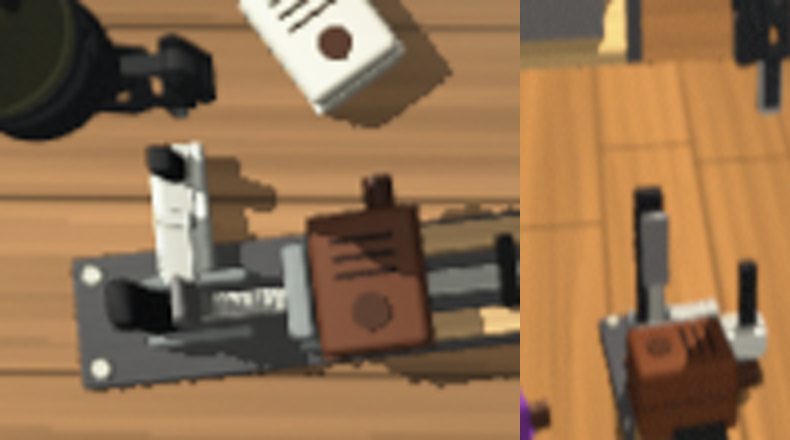

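The knob has moved out to the track end, at (160,160) in the crop, and everything else is unchanged. I'll go over the post and trigger and then down.

```bash
python3 -m inch '0 0 0 -.0256 -.0006 0 -1;0 0 0 -.0256 -.0006 0 -1;0 0 0 -.0256 -.0006 0 -1;0 0 0 -.0256 -.0006 0 -1;0 0 0 0 0 0 -1;0 0 0 0 0 0.021 -1;0 0 0 0 0 0.021 -1;0 0 0 0 0 0.021 -1;0 0 0 0 0 0.021 -1;0 0 0 0 0 0.021 -1;0 0 0 0 0 0 -1;0 0 0 0 0 0 -1' 20
python3 st.py; python3 - <<'E'
from workcell import manip
import cv2,numpy as np
a=cv2.resize(manip.get_image("top")[130:240,190:320,::-1],None,fx=4,fy=4,interpolation=2)
b=cv2.resize(manip.get_image("side")[90:200,265:355,::-1],None,fx=3,fy=4,interpolation=2)
cv2.imwrite("pics/k3.png",np.hstack([a,b]))
E
```

```text
t: 8.5
eef_pos: [0.5525, 0.0881, 0.1007]
orientation: [0.0, 0.998, 0.055, -0.001]
force: [0.1, -0.0, 0.8]
opening: 0.0853
finger_force: 0.0
t 8.5 clamp xyz mm [-106.7118   -0.5278  100.729 ] yaw err deg -0.030282354248736418 tilt [-0.0012 -0.0004] open 0.08527756588958738 ff 0.0 F [ 0.0901 -0.0399  0.751 ]
```

View pics/k3.png

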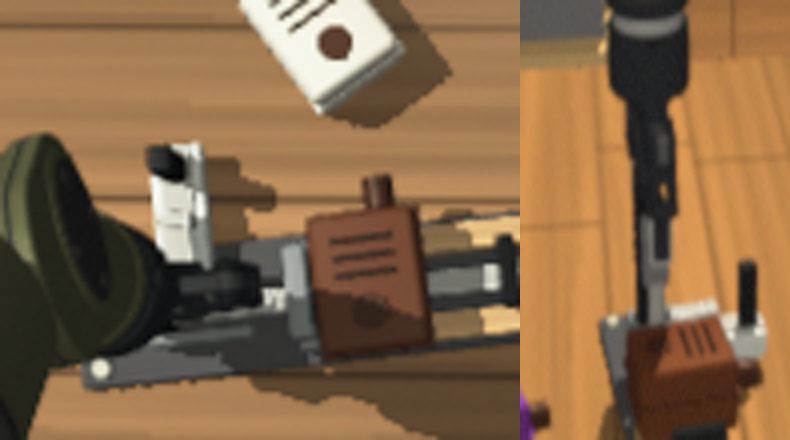

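The fingers are over the trigger and post, in line with them. First pump, with the tool following the trigger by -9.5 mm along y.

```bash
python3 -m inch '0 0 0 0 0 0 -.1;0 0 0 0 0 0 -.1;0 0 0 0 0 0 -.1;0 0 0 0 0 0 -.1;0 0 0 0 -.002 0 .05;0 0 0 0 -.002 0 .15;0 0 0 0 -.002 0 .25;0 0 0 0 -.002 0 .35;0 0 0 0 -.0015 0 .45;0 0 0 0 0 0 .45;0 0 0 0 0 0 .45;0 0 0 0 0 0 .45' 20
python3 st.py
```

```text
t: 9.8
eef_pos: [0.5518, 0.0983, 0.1029]
orientation: [-0.0, 0.998, 0.056, 0.001]
force: [-3.4, 0.6, 13.6]
opening: 0.026
finger_force: 22.0
t 9.8 clamp xyz mm [-116.9184   -0.1013  102.9369] yaw err deg 0.062008786370132796 tilt [0.0015 0.0007] open 0.02604081192752001 ff 22.049482762813568 F [-3.4202  0.6359 13.6193]
```

```bash

python3 -m inch '0 0 0 0 .004 0 -.3;0 0 0 0 .0055 0 -.3;0 0 0 0 0 0 -.3;0 0 0 0 0 0 -.3;0 0 0 0 0 0 -.3;0 0 0 0 0 0 -.1;0 0 0 0 0 0 -.1;0 0 0 0 -.002 0 .05;0 0 0 0 -.002 0 .15;0 0 0 0 -.002 0 .25;0 0 0 0 -.002 0 .35;0 0 0 0 -.0015 0 .45;0 0 0 0 0 0 .45;0 0 0 0 0 0 .45;0 0 0 0 0 0 .45'
python3 -m inch '0 0 0 0 .004 0 -.3;0 0 0 0 .0055 0 -.3;0 0 0 0 0 0 -.3;0 0 0 0 0 0 -.3;0 0 0 0 0 0 -.3;0 0 0 0 0 0 -.1;0 0 0 0 0 0 -.1;0 0 0 0 -.002 0 .05;0 0 0 0 -.002 0 .15;0 0 0 0 -.002 0 .25;0 0 0 0 -.002 0 .35;0 0 0 0 -.0015 0 .45;0 0 0 0 0 0 .45;0 0 0 0 0 0 .45;0 0 0 0 0 0 .45'
python3 st.py; python3 - <<'E'
from workcell import manip
import cv2,numpy as np
a=cv2.resize(manip.get_image("top")[160:240,240:370,::-1],None,fx=4,fy=4,interpolation=2)
b=cv2.resize(manip.get_image("side")[160:240,275:355,::-1],None,fx=3.4,fy=4,interpolation=2)
cv2.imwrite("pics/k4.png",np.hstack([a,b]))
E
```

```text
t: 11.3
eef_pos: [0.5515, 0.0983, 0.1027]
orientation: [-0.0, 0.998, 0.056, 0.001]
force: [-3.8, 0.5, 12.1]
opening: 0.026
finger_force: 22.1
t: 12.8
eef_pos: [0.5515, 0.0983, 0.1027]
orientation: [-0.0, 0.998, 0.056, 0.001]
force: [-2.5, 0.2, 12.0]
opening: 0.0263
finger_force: 22.1
t 12.8 clamp xyz mm [-116.913    -0.3092  102.6981] yaw err deg 0.06611750939655436 tilt [0.0011 0.0005] open 0.026271237311444 ff 22.120107114315033 F [-2.4561  0.1886 11.9545]
```

View pics/k4.png

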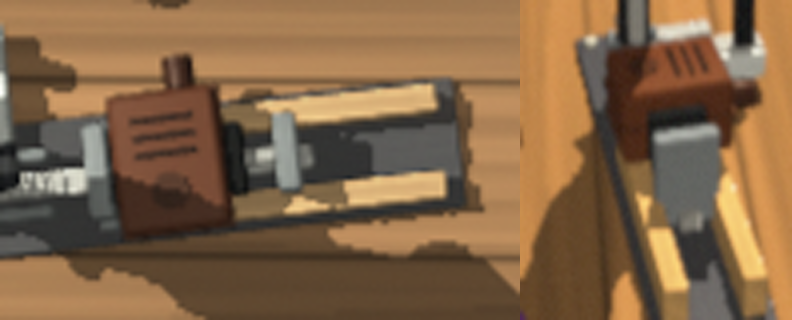

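The pad, at (235,160), is now only about 5–7 mm from the muffler. The fourth pump goes slowly, in stages.

```bash

python3 -m inch '0 0 0 0 .004 0 -.3;0 0 0 0 .0055 0 -.3;0 0 0 0 0 0 -.3;0 0 0 0 0 0 -.3;0 0 0 0 0 0 -.3;0 0 0 0 0 0 -.1;0 0 0 0 0 0 -.1;0 0 0 0 -.001 0 0;0 0 0 0 -.001 0 .05;0 0 0 0 -.001 0 .1;0 0 0 0 -.001 0 .15;0 0 0 0 -.001 0 .2;0 0 0 0 0 0 .2;0 0 0 0 0 0 .2' 20
python3 st.py
python3 -m inch '0 0 0 0 -.001 0 .23;0 0 0 0 -.0005 0 .26;0 0 0 0 -.0005 0 .29;0 0 0 0 0 0 .29;0 0 0 0 0 0 .29'
python3 st.py
```

```text
t: 14.3
eef_pos: [0.5519, 0.0942, 0.1025]
orientation: [-0.0, 0.998, 0.056, 0.0]
force: [-2.7, 1.3, 11.3]
opening: 0.0344
finger_force: 14.2
t 14.3 clamp xyz mm [-112.8406   -0.4527  102.536 ] yaw err deg 0.05650849616880008 tilt [0.0007 0.001 ] open 0.034352541776914186 ff 14.213390350341797 F [-2.6824  1.2538 11.3409]
t: 14.8
eef_pos: [0.5518, 0.0951, 0.1027]
orientation: [0.0, 0.998, 0.055, 0.0]
force: [-2.5, -0.7, 12.3]
opening: 0.0326
finger_force: 18.9
t 14.8 clamp xyz mm [-113.7422   -0.4431  102.7395] yaw err deg 0.022100502494607346 tilt [ 0.0008 -0.0002] open 0.03260357125652667 ff 18.908025920391083 F [-2.5247 -0.6684 12.3442]
```

```bash

python3 -m inch '0 0 0 0 -.0005 0 .34;0 0 0 0 -.0005 0 .4;0 0 0 0 0 0 .45;0 0 0 0 0 0 .45;0 0 0 0 0 0 .45;0 0 0 0 0 0 .45;0 0 0 0 0 0 .45' 20
python3 st.py;  python3 - <<'E'
from workcell import manip
import cv2,numpy as np
a=cv2.resize(manip.get_image("top")[160:240,240:370,::-1],None,fx=4,fy=4,interpolation=2)
b=cv2.resize(manip.get_image("side")[160:240,275:355,::-1],None,fx=3.4,fy=4,interpolation=2)
cv2.imwrite("pics/k5.png",np.hstack([a,b]))
E
```

```text
t: 15.5
eef_pos: [0.5517, 0.0952, 0.1028]
orientation: [0.001, 0.998, 0.055, 0.0]
force: [-2.9, -2.0, 13.2]
opening: 0.0321
finger_force: 18.9
t 15.5 clamp xyz mm [-113.8733   -0.453   102.7734] yaw err deg -0.018859735319742988 tilt [ 0.0009 -0.0011] open 0.032130941106274055 ff 18.88879805803299 F [-2.9078 -2.0352 13.2433]
```

View pics/k5.png

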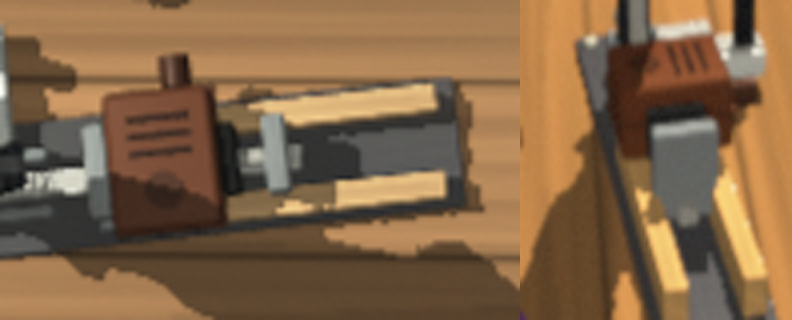

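The muffler has shifted about 2–3 mm onto the fixed jaw, the jaw came about 8 mm nearer, and the fingers stall at 19 N, so the spring is compressing. I'll raise the grip a little for margin and use the stiffness as a check.

```bash

python3 -m inch '0 0 0 0 0 0 .45;0 0 0 0 -.0005 0 .45;0 0 0 0 0 0 .45;0 0 0 0 0 0 .45;0 0 0 0 0 0 .45;0 0 0 0 0 0 .45' 24
python3 st.py
python3 -m inch '0 0 0 0 0 0 .45;0 0 0 0 -.0005 0 .45;0 0 0 0 0 0 .45;0 0 0 0 0 0 .45;0 0 0 0 0 0 .45;0 0 0 0 0 0 .45' 27
python3 st.py
```

```text
t: 16.2
eef_pos: [0.5517, 0.0959, 0.1029]
orientation: [0.001, 0.998, 0.055, 0.0]
force: [-3.4, -1.2, 14.6]
opening: 0.031
finger_force: 22.7
t 16.2 clamp xyz mm [-114.5023   -0.4435  102.887 ] yaw err deg -0.004432072641177462 tilt [ 0.001 -0.001] open 0.030995088125520112 ff 22.741832435131073 F [-3.4299 -1.205  14.5929]
t: 16.8
eef_pos: [0.5516, 0.0963, 0.103]
orientation: [0.001, 0.998, 0.055, 0.0]
force: [-4.0, -2.0, 15.0]
opening: 0.0301
finger_force: 25.7
t 16.8 clamp xyz mm [-114.9439   -0.4601  102.9775] yaw err deg -0.006612666135779308 tilt [ 0.001  -0.0011] open 0.030116848441327226 ff 25.669245421886444 F [-3.97   -1.9703 14.9857]
```

The finger force rises about 3.4 N per mm of closing, close to the spring's 4 N/mm, so the muffler is solid against the fixed jaw. The pad force is roughly 15–17 N, about 4 mm of spring. I'll let it settle briefly and hand in.

```bash
python3 -m inch '0 0 0 0 0 0 .45;0 0 0 0 0 0 .45;0 0 0 0 0 0 .45;0 0 0 0 0 0 .45;0 0 0 0 0 0 .45'; python3 -c "
from workcell import manip
print(manip.job_done())"
```

```text
t: 17.3
eef_pos: [0.5516, 0.0963, 0.103]
orientation: [0.001, 0.998, 0.055, 0.0]
force: [-3.1, -2.9, 15.2]
opening: 0.03
finger_force: 25.7
the job is handed in; nothing more can be done
None
```

I freed the lock, clamped the muffler against the fixed jaw with an estimated 15–17 N (about 4 mm of spring) and handed the job in at about 17 s with the trigger still squeezed; the hand-in returned no verdict.

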